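# Strip an oedometer cell after its calibration run

## Task

Strip the oedometer cell from the top, one part at a time, putting each part in its place and letting go before taking the next: the brass loading cap upright on the middle of the ribbed rubber mat to dry, the small porous stone flat in the small soaking dish, the steel ring with its blank centred on the balance pan for check weighing, and last the large porous stone flat in the large soaking dish. Keep every part level and set it down without dropping it; the stones are brittle, so do not bang or press them hard.

Things in the scene. Friction and masses are not known exactly. Their poses are not given: they have to be found in the camera images.
- cell: Fixed round aluminium cell base, 121 mm across, 20 mm high, carrying the stack on its axis; the large stone lies in its seat (floor at 17 mm, 74 mm across). Studs 13 mm thick stand on its +y and -y axes, 49 mm out, tops 41 mm above the bench: grip closing along its x axis. A low water port points along -x (to 76 mm, top at 15 mm). Turned up to 0.5 rad. Origin on the axis at bench level, z up.
- cap: Brass loading cap, top of the stack: a plate 36 mm across, 6 mm thick, with a boss 24 mm across (6 to 28 mm above the underside) to grip; a small ball shows in its top (to 33 mm). 0.10 to 0.15 kg. Origin at the centre of its underside, z up. At the start it stands loose on the small stone, underside 68 mm above the bench.
- stone_small: Smaller buff porous stone: disc 47.5 mm across, 17 mm thick, about 60 g. Origin at the centre of its underside, z up. At the start it lies under the cap and shows 6 mm all round it; underside 51 mm, top 68 mm above the bench. Its lowest 3 mm sit loosely in the mouth of the ring, 14 mm stand proud.
- ring: Steel specimen ring, 58 mm across outside, 50 mm bore, 20 mm high, filled to 3 mm below its rim by a steel calibration blank fixed in it (one piece, 0.26 to 0.40 kg). Origin at the centre of its underside, z up. At the start it stands loosely on the large stone, underside 34 mm, rim 54 mm above the bench.
- stone_large: Larger buff porous stone, bottom of the stack: disc 66 mm across, 17 mm thick, about 110 g; shows 4 mm all round the ring. Origin at the centre of its underside, z up. At the start it lies loose in the base's seat, underside 17 mm, top 34 mm above the bench, 14 mm proud of the base.
- mat: Black ribbed rubber drying mat, 96 x 96 mm, rib tops 6 mm above the bench; place for the cap. Fixed. Origin at the centre of its underside, z up.
- dish_small: The smaller of the two shallow white soaking dishes with a blue rim: 69 mm across outside, inside 63 mm across, floor 2 mm and rim 7 mm above the bench. Fixed. Origin at the centre of its underside, z up.
- dish_large: The larger of the two shallow white soaking dishes with a blue rim: 88 mm across outside, inside 82 mm across, floor 2 mm and rim 7 mm above the bench. Fixed. Origin at the centre of its underside, z up.
- balance: Small white bench balance, 125 x 100 mm and 30 mm high, with a round flat steel pan 82 mm across whose top is 40 mm above the bench; its display end points along its -x. Fixed, the pan does not give. Origin at bench level under the centre of the pan, z up; the body reaches from -75 to +50 mm in x.
There are look-alikes about, which are no part of the job. Leave any green look-alike of the dish_small alone.

How it is judged:
On the way, in this order (a step that is already met when the one before it is completed fails the run):
1. the loading cap stands on the rubber mat, let go (horizontal distance between cap and mat below 0.025 m and height (world z) of cap between 0.003 and 0.009 m and angle between cap's own z axis and vertical below 0.08 rad and contact force between cap and the fingers below 0.1 N and linear speed of cap below 0.03 m/s), for 0.2 s.
2. the small porous stone lies flat in the small dish, let go (horizontal distance between stone_small and dish_small below 0.01 m and height (world z) of stone_small between -0.001 and 0.005 m and angle between stone_small's own z axis and vertical below 0.08 rad and contact force between stone_small and the fingers below 0.1 N and linear speed of stone_small below 0.03 m/s), for 0.2 s.
3. the specimen ring stands on the balance pan, let go (horizontal distance between ring and balance below 0.012 m and height (world z) of ring between 0.037 and 0.043 m and angle between ring's own z axis and vertical below 0.08 rad and contact force between ring and the fingers below 0.1 N and linear speed of ring below 0.03 m/s), for 0.2 s.
4. the large porous stone lies flat in the large dish, let go (horizontal distance between stone_large and dish_large below 0.01 m and height (world z) of stone_large between -0.001 and 0.005 m and angle between stone_large's own z axis and vertical below 0.08 rad and contact force between stone_large and the fingers below 0.1 N and linear speed of stone_large below 0.03 m/s), for 0.2 s.
At the end, for the whole second after the job is handed in: All four released, at rest, level within 0.08 rad and resting on their places (height within 3 mm), off-centre by less than: cap on mat 25 mm, small stone in small dish 10 mm, ring on balance pan 12 mm, large stone in large dish 10 mm (all of step 1 and all of step 2 and all of step 3 and all of step 4); the robot touches nothing.
It fails at once if a porous stone is banged or pressed hard into its dish (more than 60 N) (contact force between stone_small and dish_small above 60 N or contact force between stone_large and dish_large above 60 N).
It fails at once if a part is dropped onto its place (out of the fingers over it, more than 12 mm up) ((contact force between cap and the fingers below 0.05 N and horizontal distance between cap and mat below 0.045 m and height (world z) of cap above 0.018 m) or (contact force between stone_small and the fingers below 0.05 N and horizontal distance between stone_small and dish_small below 0.045 m and height (world z) of stone_small above 0.014 m) or (contact force between ring and the fingers below 0.05 N and horizontal distance between ring and balance below 0.045 m and height (world z) of ring above 0.052 m) or (contact force between stone_large and the fingers below 0.05 N and horizontal distance between stone_large and dish_large below 0.045 m and height (world z) of stone_large above 0.014 m)).
It fails at once if a part of the cell is tipped by more than 30 degrees (angle between any of cap, stone_small, ring, stone_large's own z axis and vertical above 0.52 rad).
It also fails if it takes over 120 s, if anything falls off the work surface, if the arm or the gripper's body presses on something with over 40 N, if the wrist force passes 120 N, or if a joint passes its speed limit or range.

## Robot

A 6-joint arm with a two-finger parallel gripper is mounted at the origin on the work surface; the furniture and walls round the work are solid. World frame = base frame: x ahead of the robot, y to its left, z up, the work surface at z = 0. Lengths are in m, angles in rad, forces in N, time in s.
With the tool pointing down it reaches from about 0.375 to 0.9 m from the base axis. Payload 3.1 kg.
Tool frame: the origin (TCP) lies at the centre of the arm's flange, where the gripper is bolted on; the fingertips stand robot.tip_extent ahead of it and the grasp point (between the pads) lies 164 mm ahead of it (robot.tip_extent is the distance from the TCP to the fingertips, in m); z points along the fingers, y is the line along which they close (so a half turn about z gives the same grasp; the last joint's range is limited). The gripper opens to 87 mm and grips with 3 to 60 N. Pads are 19 mm wide; open, the fingers measure 117 mm over their backs; the gripper's body (75 mm by 190 mm) begins 51 mm behind the grasp point.
Start: joints at [-1.351, 0.527, 1.433, -0, 1.181, -0.178], TCP at [0.243, -0.576, 0.405] pointing down, gripper open.
Joint ranges: [-3.08, 3.08], [-0.75, 2.2], [0.22, 2.44], [-1.43, 4.57], [0, 2.65], [-2.85, 2.85]. Speed limits (rad/s): [2.79, 2.79, 3.14, 3.14, 3.14, 3.14].

## Interface

Orientations are given as a unit quaternion [x, y, z, w].
In Python, from rig import get_obs, camera, hand_in, cut_out, robot gives the robot as it stands.
- The arm moves only by the tool step_arm, never from a script. Its argument "rows" is a list of rows, each a list of 6 numbers: the shift along the world's x, y, z in m, then the turn, a rotation vector about the world's x, y, z in degrees. A call has 1 to 12 rows; each row shifts and turns the commanded pose from where the row before left it; what a row does not reach is not made up. A row lasts 1/8 s, in which the tool goes at most 62.5 mm and 10.7 degrees, less where a joint would pass 70% of its speed; a pose out of reach is approached as far as the arm can. A call is refused whole if a number of a shift passes 0.0625 or a number of a turn 10.7, either way. A call with a gripper value outside its range is refused whole. "jaw" is the finger opening in m, from 0 to 0.087, set as the call begins (left out, the last holds). The fingers move at their own pace and stop on an object; "squeeze" is the grip in N (left out, the last holds). Time passes only in rows, so rows that do not move let the fingers close. It gives the time, the measured TCP pose, the force, the opening and the grip force at its end, in the units of the state.
- get_obs(): the state, without advancing time (a new reading comes with each control period).
- camera(name): name is "scene" or "top" or "wrist"; returns a dict with "pixels" (480x640x3 uint8, blue, green, red), "depth" (480x640 float32, m along the optical axis (not along the pixel's ray), 0 where there is no reading), "fov_y" (degrees; the focal length in pixels is half the picture's height over the tangent of half this angle, whatever the lens; pixels are square), "cx", "cy" (the principal point, pixels), "extrinsics" (4x4, takes a point from camera to world coordinates); the wrist camera has in their place "mount" (4x4, takes a point from camera to tool coordinates, whose origin is the TCP and whose axes are the flange's). Camera axes: x right, y up, looking along -z (the intrinsics and any distortion apply to the point x, -y, -z); pixel columns grow to the right and rows downward; lengths in m; the calibration is good to about 2 mm. A picture is of the moment at which its call begins: read the wrist's pose just before it.
- hand_in(): hands the job in; it is judged then, once.
Trained networks look in the newest picture that a camera, given by its name, has taken for a name from the list of things; names that differ only in an ending like _2 or _b are one class to them, and where a whole thing is asked for, a point or a joint stands for the part that bears it (a point fixed in the world has none). Each returns a list of dicts, best first, with "confidence" (0 to 1); they miss things now and then, are a little off and sometimes report something else, mostly with a low value. They report only what shows in the picture. A call takes as long as a camera call. They do not tell look-alikes from the thing itself.
- cut_out(label, camera): "region" (480x640 bool, what is visible of it) and "extent" ([centre column, centre row, width, height] in pixels, round what is visible of it).
The state is a dict: "time": time; "q": joint angles; "joint_velocities": joint speeds; "joint_torque": joint torques, N m; "position": TCP position; "tool_rot": TCP orientation; "ft_force": force on the tool from outside, world axes, zero at the start; "moment": the same for the moment, N m; "grip_width": finger opening in m; "grip_force": force on a finger pad.
Only numpy, scipy, OpenCV 4.12 (cv2) and the standard library are available. Lean on these libraries where they do the work, as an engineer would, in place of code of your own. Each camera call takes 0.05 s, during which the arm holds its last target. There are 200 camera calls.

## Working session

There is one attempt and no reset: what is moved stays moved. The work goes in short steps, Python scripts to look and compute and a tool call to move; the robot and the scene stay as the last step left them, time stands still between calls to the robot, and variables do not carry over. Pictures are saved under pics/ and viewed, at most 14 in all, crops included, and the job is handed in when it is done.

Besides the shell and the picture viewer there is one more tool, called as name([rows], argument=value, ...), one row to a line, values as JSON. step_arm: Moves the arm, as the interface text tells. Its arguments: {"type":"object","properties":{"rows":{"type":"array"},"jaw":{"type":"number"},"squeeze":{"type":"number"}},"required":["rows"]}

```bash
mkdir -p pics
cat > h.py <<'E'
import numpy as np, cv2
from rig import get_obs, camera, hand_in, cut_out, robot
from scipy.spatial.transform import Rotation as R
def world(c, obs=None):
    f=240/np.tan(np.radians(c["fov_y"])/2); d=c["depth"]
    v,u=np.mgrid[0:480,0:640]
    P=np.stack([(u-c["cx"])/f*d,-(v-c["cy"])/f*d,-d,np.ones_like(d)],-1)
    if "extrinsics" in c: T=np.array(c["extrinsics"])
    else:
        B=np.eye(4);B[:3,:3]=R.from_quat(obs["tool_rot"]).as_matrix();B[:3,3]=obs["position"]
        T=B@np.array(c["mount"])
    return (P@T.T)[...,:3]
E
python3 - <<'E'
from h import *
o=get_obs();print(o, robot.tip_extent)
for n in ["top","scene"]:
    c=camera(n); print(n,c["fov_y"],c["cx"],c["cy"],[k for k in c]); cv2.imwrite(f"pics/{n}0.png",c["pixels"])
    W=world(c)
    for l in ["cell","cap","stone_small","ring","stone_large","mat","dish_small","dish_large","balance"]:
        for r in cut_out(l,n):
            m=r["region"]&(c["depth"]>0); p=W[m]
            print(l,round(r["confidence"],2),np.round(r["extent"]),np.round(np.median(p,0),3),np.round((p.min(0)+p.max(0))/2,3)) if m.any() else print(l,'nodepth')
E
```

```text
{'time': 0.0, 'q': array([-1.35049796e+00,  5.28495000e-01,  1.43390496e+00, -3.76066939e-05,
        1.18139868e+00, -1.78466227e-01]), 'joint_velocities': array([0.00043718, 0.00022738, 0.00033546, 0.0012592 , 0.00098243,
       0.00100928]), 'joint_torque': array([-3.15619844e-03, -4.40054476e+01, -1.76590133e+01,  6.30381075e-02,
        5.82560536e-02, -1.61182907e-04]), 'position': array([ 0.24264159, -0.57560558,  0.40375264]), 'tool_rot': array([ 9.80187096e-01,  1.98070796e-01, -4.04526785e-05, -1.10239203e-03]), 'ft_force': array([-0.33742006, -0.26256551, -0.13253592]), 'moment': array([ 0.01839277, -0.00569969,  0.05163183]), 'grip_force': 0.0, 'grip_width': 0.08709439457377284} 0.1822
top 47.07750970351502 314.3822814614326 223.52146921946945 ['pixels', 'depth', 'fov_y', 'cx', 'cy', 'extrinsics']
cell 0.62 [254. 221.  40.  44.] [0.378 0.236 0.019] [0.381 0.239 0.025]
cap 0.5 [248. 218.  12.  10.] [0.381 0.24  0.089] [0.383 0.242 0.086]
cap 0.28 [249. 221.  15.  19.] [0.37  0.254 0.068] [0.377 0.241 0.062]
stone_small 0.56 [250. 218.  17.  19.] [0.376 0.241 0.068] [0.383 
[... 986 characters left out ...]
tone_small 0.59 [268. 254.  19.  12.] [0.364 0.249 0.066] [0.372 0.243 0.062]
ring 0.51 [270. 259.  23.  15.] [0.359 0.252 0.051] [0.371 0.244 0.045]
stone_large 0.55 [271. 266.  43.  38.] [0.351 0.257 0.02 ] [0.373 0.243 0.023]
stone_large 0.49 [269. 262.  23.  15.] [0.356 0.248 0.032] [0.367 0.242 0.029]
mat 0.9 [442. 184.  38.  23.] [ 0.441 -0.394  0.006] [ 0.447 -0.397  0.005]
dish_small 0.85 [177. 327.  29.  19.] [0.3   0.522 0.004] [0.298 0.522 0.005]
dish_small 0.6 [211. 269.  25.  20.] [0.442 0.394 0.004] [0.441 0.394 0.005]
dish_large 0.47 [420. 205.  19.  12.] [ 0.394 -0.271  0.005] [ 0.392 -0.27   0.005]
balance 0.88 [316. 233.  42.  39.] [0.408 0.094 0.033] [ 0.815 -0.071 -0.368]
```

Run:
```python
import cv2
a=cv2.imread("pics/top0.png")[130:330,110:530]; cv2.imwrite("pics/t1.png",cv2.resize(a,None,fx=1.9,fy=1.9,interpolation=2))
```

```text
(no output)
```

View pics/t1.png

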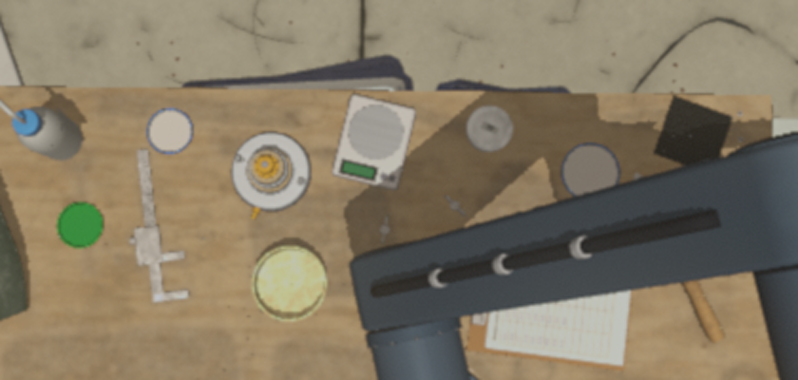

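View pics/scene0.png

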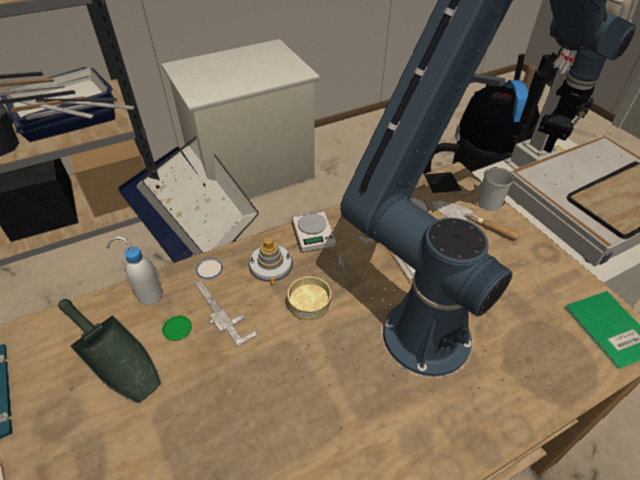

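The candidates, with pixels in the top crop:
- **Small dish:** white with blue rim at (170,131), which I choose, or the green look-alike at (80,224), which I leave alone.
- **Large dish:** grey-white with blue rim at (590,168), chosen. The round weight at (490,128) and the yellow sieve at (289,282) are not it.
- **Mat:** black square at (692,131).
- **Balance:** (375,140).
- **Cell:** (268,172), with its port pointing down and slightly left.

I'll pass over each with the wrist camera to measure.

Run:
```python
from h import *
c=camera("wrist");print(np.round(c["mount"],3),c["fov_y"],c["cx"],c["cy"])
```

```text
[[ 0.     0.967  0.256  0.069]
 [ 1.     0.    -0.001 -0.   ]
 [-0.001  0.256 -0.967  0.02 ]
 [ 0.     0.     0.     1.   ]] 69.69580435133375 324.4545901329637 236.58668800323605
```

step_arm([
  [0.04, 0.035, 0, 0, 0, 8],
  [0.04, 0.035, 0, 0, 0, 8],
  [0.04, 0.035, 0, 0, 0, 8],
  [0.03, 0.035, 0, 0, 0, 8],
  [0.01, 0.035, 0, 0, 0, 8],
  [0, 0, 0, 0, 0, 8],
  [0, 0, 0, 0, 0, 0],
], jaw=0.087)

```text
time: 1.92
position: [0.4031, -0.4005, 0.405]
tool_rot: [0.815, 0.579, -0.0, 0.0]
ft_force: [-0.4, -0.4, 0.1]
grip_width: 0.0872
grip_force: 0.0
```

```bash
cat >> h.py <<'E'
def look(name, labels):
    o=get_obs(); c=camera("wrist"); W=world(c,o); cv2.imwrite(f"pics/{name}.png",c["pixels"])
    np.savez(f"pics/{name}.npz",W=W,px=c["pixels"])
    for l in labels:
        for r in cut_out(l,"wrist"):
            m=r["region"]&(c["depth"]>0)
            m=cv2.erode(m.astype(np.uint8),np.ones((3,3)))>0
            p=W[m]
            if len(p)<20: continue
            z=np.median(p[:,2]); q=p[abs(p[:,2]-z)<.012]
            (x,y),(w,h),a=cv2.minAreaRect(q[:,:2].astype(np.float32)*1000)
            (ex,ey),er=cv2.minEnclosingCircle(q[:,:2].astype(np.float32)*1000)
            print(l,round(r["confidence"],2),np.round(r["extent"]),"z",round(z,4),"rect",np.round([x,y,w,h,a],1),"circ",np.round([ex,ey,er],1))
    return c,W
E
python3 - <<'E'
from h import *
look("w1",["mat","dish_large","balance","dish_small","cell"])
E
```

```text
mat 0.9 [361. 193.  87.  87.] z 0.0041 rect [ 445.4 -396.7   95.1   95.    70.3] circ [ 445.3 -397.7   65. ]
dish_large 0.8 [256.  64.  87.  97.] z 0.002 rect [ 386.4 -240.6   85.    85.9   27.4] circ [ 386.5 -240.4   43.5]
```

View pics/w1.png

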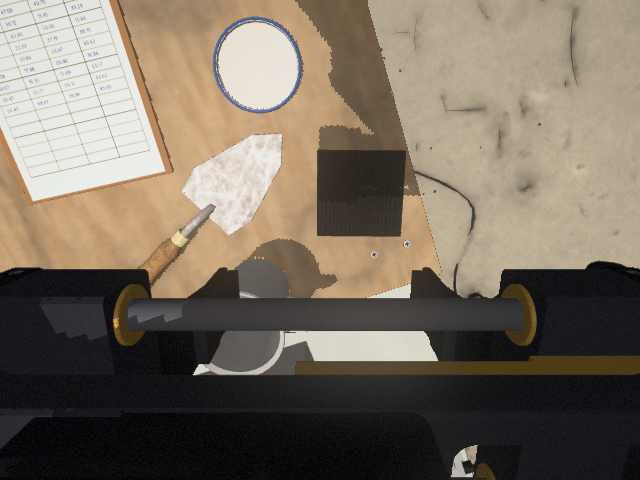

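step_arm([
  [0, 0.06, 0, 0, 0, 0],
  [0, 0.06, 0, 0, 0, 0],
  [0, 0.06, 0, 0, 0, 0],
  [0, 0.06, 0, 0, 0, 0],
  [0.01, 0.06, 0, 0, 0, 0],
  [0.01, 0.06, 0, 0, 0, 0],
  [0, 0.04, 0, 0, 0, 0],
  [0, 0, 0, 0, 0, 0],
])

```text
time: 3.22
position: [0.4222, 0.0012, 0.4048]
tool_rot: [0.814, 0.581, -0.0, -0.0]
ft_force: [0.7, 0.0, -0.2]
grip_width: 0.0869
grip_force: 0.0
```

Run:
```python
from h import *
look("w2",["dish_large","balance","dish_small","cell","cap","stone_small"])
```

```text
dish_large 0.49 [204.  31. 125.  57.] z 0.0193 rect [372.8 206.7  45.6 109.6  72.8] circ [379.5 228.4  54.8]
balance 0.77 [301. 132. 132. 114.] z 0.0323 rect [426.4  87.1  97.9 121.8  76.7] circ [426.6  86.5  74.8]
cell 0.76 [206.  32. 126.  60.] z 0.0193 rect [373.  206.7  45.6 109.3  72.8] circ [379.6 228.1  54.6]
```

View pics/w2.png

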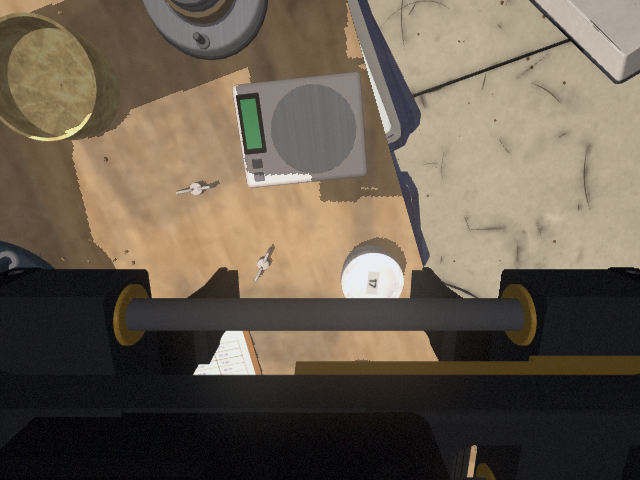

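Wrist views: the mat is at px (361,193) and the large dish, with its blue rim, at (256,64). The balance pan is at (313,128), and the cell is half seen at (206,20). I'll move on to see the cell and the small dish.

step_arm([
  [-0.02, 0.05, 0, 0, 0, 0],
  [0, 0.05, 0, 0, 0, 0],
  [0, 0.04, 0, 0, 0, 0],
  [0, 0, 0, 0, 0, 0],
])

```text
time: 4.08
position: [0.4027, 0.1403, 0.4048]
tool_rot: [0.814, 0.581, 0.0, -0.0]
ft_force: [0.0, -0.8, 0.1]
grip_width: 0.0873
grip_force: 0.0
```

Run:
```python
from h import *
d=np.load("pics/w2.npz");W=d["W"]
sub=W[75:185,262:365].reshape(-1,3); q=sub[abs(sub[:,2]-.04)<.0025]
print("pan z",np.median(q[:,2]),len(q),cv2.minEnclosingCircle(q[:,:2].astype(np.float32)*1000))
look("w3",["dish_small","cell","cap","stone_small","ring","stone_large"])
```

```text
pan z 0.03988654540284858 5927 ((438.3304443359375, 84.17533874511719), 40.92235565185547)
dish_small 0.62 [278. 123.  56.  67.] z 0.0338 rect [395.  231.1  63.3  32.3  53.6] circ [382.8 240.   31.6]
dish_small 0.35 [267. 124.  62.  71.] z 0.0536 rect [385.3 237.7  55.3  48.6  46.7] circ [382.4 240.4  28.3]
cell 0.57 [268. 124. 133. 117.] z 0.0198 rect [382.9 240.  113.5 112.7  23. ] circ [373.8 243.6  66.2]
cap 0.8 [266. 125.  40.  45.] z 0.0948 rect [381.8 240.5  22.7  23.4  69.8] circ [381.8 240.6  12. ]
stone_small 0.91 [266. 122.  54.  56.] z 0.0678 rect [381.6 240.   44.   45.8  55.8] circ [382.2 240.3  23.2]
stone_small 0.48 [280. 127.  52.  65.] z 0.0338 rect [394.9 227.2  62.   27.4  44.7] circ [385.3 237.   31. ]
ring 0.9 [269. 123.  59.  70.] z 0.0536 rect [385.3 239.1  55.   49.7  69.3] circ [382.6 240.4  28.2]
stone_large 0.65 [287. 126.  32.  63.] z 0.0339 rect [401.  228.7  56.1  19.4  57.5] circ [392.8 233.9  28.1]
```

View pics/w3.png

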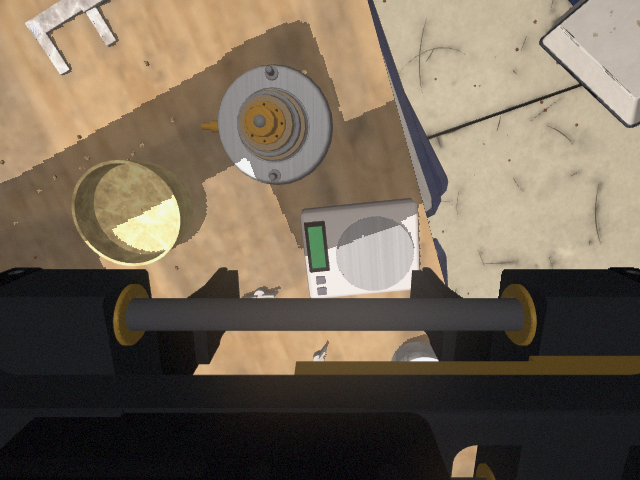

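step_arm([
  [-0.01, 0.05, 0, 0, 0, 0],
  [-0.01, 0.05, 0, 0, 0, 0],
  [0, 0, 0, 0, 0, 0],
])

```text
time: 4.8
position: [0.3822, 0.2408, 0.4048]
tool_rot: [0.814, 0.581, 0.0, -0.0]
ft_force: [0.2, -0.2, -0.1]
grip_width: 0.087
grip_force: 0.0
```

Run:
```python
from h import *
W=np.load("pics/w3.npz")["W"]
m=(abs(W[...,2]-.039)<.003); m[:,:230]=0;m[:,315:]=0;m[190:]=0
n,l,s,cc=cv2.connectedComponentsWithStats(m.astype(np.uint8))
S=[]
for i in range(1,n):
    if s[i,4]>25:
        print(s[i],W[l==i].mean(0)); S.append(W[l==i].mean(0))
# port direction
m=(W[...,2]>.004)&(W[...,2]<.0165);m[:,:195]=0;m[:,218:]=0;m[:110]=0;m[145:]=0
p=W[m].mean(0);v=np.array([.3823,.2403])-p[:2];print("cell x angle from port",np.arctan2(v[1],v[0]))
look("w4",["dish_small","cell","cap","stone_small","ring"])
```

```text
[265  65   8   9  49] [0.39821711 0.28653909 0.03991998]
[269 173   7   8  39] [0.36595648 0.1946435  0.04004945]
cell x angle from port -0.34086683724769634
dish_small 0.89 [332.  45.  73.  80.] z 0.0021 rect [441.7 394.7  67.4  66.5  70.3] circ [441.3 394.8  34.3]
cell 0.63 [317. 209. 118. 109.] z 0.0198 rect [382.6 243.  111.8 111.1  24.8] circ [374.1 245.7  65.2]
cap 0.98 [326. 223.  37.  36.] z 0.0952 rect [382.3 241.4  22.1  22.8  73.1] circ [382.1 241.3  11.8]
stone_small 0.64 [326. 221.  45.  52.] z 0.0678 rect [382.1 242.   44.6  43.6  50.4] circ [382.  241.7  23. ]
ring 0.82 [324. 217.  56.  60.] z 0.0536 rect [384.5 249.6  39.3  55.1  74. ] circ [382.2 242.2  27.8]
```

View pics/w4.png

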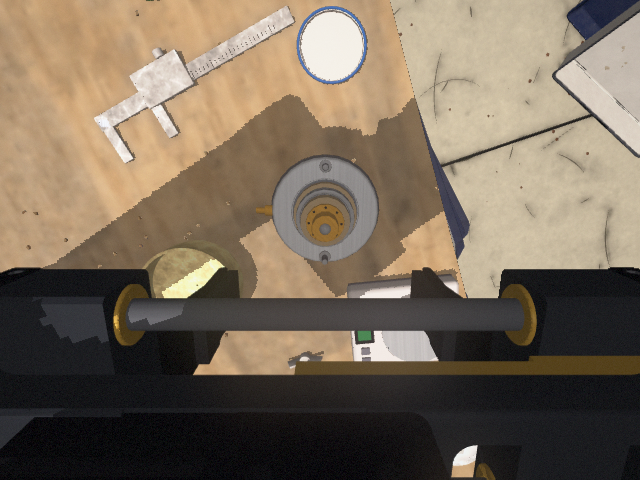

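The small dish is at px (332,45), the stack at (325,222), and the studs at (325,167) and (324,257). The tool's closing line already matches the cell's x axis, so I'll descend onto the cap boss.

step_arm([
  [0, 0, -0.05, 0, 0, 0],
  [0, 0, -0.05, 0, 0, 0],
  [0, 0, -0.03, 0, 0, 0],
  [0, 0, -0.016, 0, 0, 0],
  [0, 0, 0, 0, 0, 0],
], jaw=0.06)

```text
time: 5.72
position: [0.3829, 0.2382, 0.2578]
tool_rot: [0.815, 0.579, -0.001, -0.0]
ft_force: [-0.3, -0.1, 0.3]
grip_width: 0.0606
grip_force: 0.0
```

step_arm([
  [0, 0, 0, 0, 0, 0],
  [0, 0, 0, 0, 0, 0],
  [0, 0, 0, 0, 0, 0],
  [0, 0, 0, 0, 0, 0],
  [0, 0, 0, 0, 0, 0],
], jaw=0.015, squeeze=15)

```text
time: 6.35
position: [0.3827, 0.2392, 0.2591]
tool_rot: [0.815, 0.58, 0.0, 0.0]
ft_force: [0.1, -0.2, 4.0]
grip_width: 0.0234
grip_force: 15.0
```

step_arm([
  [0, 0, 0.03, 0, 0, 0],
  [0, 0, 0.05, 0, 0, 0],
  [0.005, -0.05, 0.03, 0, 0, 0],
  [0.006, -0.0625, 0.01, 0, 0, 0],
  [0.006, -0.0625, 0, 0, 0, 0],
  [0.006, -0.0625, 0, 0, 0, 0],
  [0.006, -0.0625, 0, 0, 0, 0],
  [0.006, -0.0625, 0, 0, 0, 0],
  [0.006, -0.0625, 0, 0, 0, 0],
  [0.006, -0.0625, 0, 0, 0, 0],
  [0, 0, 0, 0, 0, 0],
])

```text
time: 7.72
position: [0.4301, -0.2504, 0.3786]
tool_rot: [0.816, 0.577, 0.0, 0.002]
ft_force: [0.3, -0.5, -0.7]
grip_width: 0.0237
grip_force: 15.0
```

Run:
```python
from h import *
W=np.load("pics/w1.npz")["W"]
for n,s in dict(mug=(slice(262,300),slice(240,290)),mug2=(slice(320,375),slice(225,285)),trowel=(slice(180,230),slice(140,215))).items():
    p=W[s].reshape(-1,3);p=p[(p[:,2]>.02)&(p[:,2]<.2)];print(n,len(p),np.round(p.min(0),3),np.round(p.max(0),3)) if len(p) else print(n)
o=get_obs();print(o["position"],o["grip_width"],o["ft_force"])
look("w5",["mat","cap"])
```

```text
mug 1373 [ 0.294 -0.476  0.02 ] [ 0.335 -0.426  0.11 ]
mug2 2564 [ 0.262 -0.559  0.02 ] [ 0.338 -0.473  0.112]
trowel 104 [ 0.252 -0.371  0.02 ] [ 0.271 -0.36   0.025]
[ 0.43008976 -0.25040679  0.37859639] 0.023699532229698644 [ 0.34317962 -0.50146247 -0.70175265]
mat 0.83 [360. 325.  49.  72.] z 0.0039 rect [ 421.1 -383.7   98.3   26.1   49.6] circ [ 424.6 -386.7   49.6]
cap 0.59 [324. 272.  59.  55.] z 0.2055 rect [ 433.5 -240.3   16.1   29.2   72.4] circ [ 433.1 -241.4   14.6]
```

View pics/w5.png

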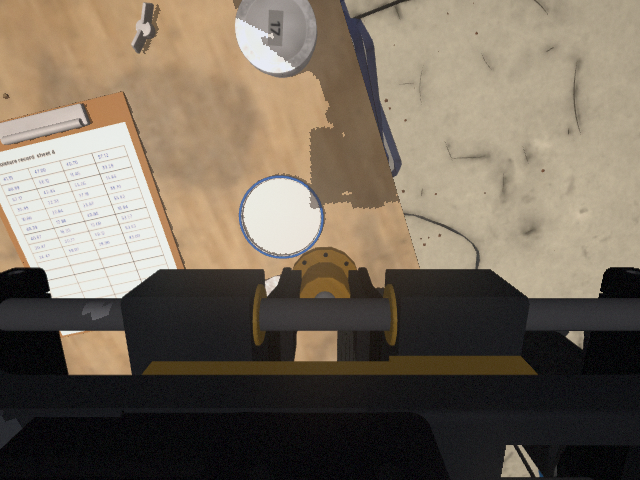

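The cap is held level at px (325,265). The mug at (0.30,-0.51) is clear of the mat, so I'll carry the cap over and lower it.

step_arm([
  [0.005, -0.05, 0, 0, 0, 0],
  [0.005, -0.05, 0, 0, 0, 0],
  [0.005, -0.046, 0, 0, 0, 0],
  [0, 0, -0.05, 0, 0, 0],
  [0, 0, -0.05, 0, 0, 0],
  [0, 0, -0.04, 0, 0, 0],
  [0, 0, -0.02, 0, 0, 0],
  [0, 0, -0.01, 0, 0, 0],
  [0, 0, -0.005, 0, 0, 0],
  [0, 0, 0, 0, 0, 0],
  [0, 0, 0, 0, 0, 0],
])

```text
time: 9.25
position: [0.4447, -0.3918, 0.2046]
tool_rot: [0.815, 0.58, 0.0, 0.001]
ft_force: [-0.1, -0.8, -0.7]
grip_width: 0.0235
grip_force: 15.0
```

step_arm([
  [0, -0.003, -0.003, 0, 0, 0],
  [0, -0.002, -0.002, 0, 0, 0],
  [0, 0, -0.002, 0, 0, 0],
  [0, 0, 0, 0, 0, 0],
  [0, 0, 0, 0, 0, 0],
])

```text
time: 9.88
position: [0.4445, -0.3971, 0.1971]
tool_rot: [0.815, 0.58, -0.0, 0.001]
ft_force: [-1.4, -1.0, 4.2]
grip_width: 0.0235
grip_force: 15.0
```

step_arm([
  [0, 0, 0, 0, 0, 0],
  [0, 0, 0, 0, 0, 0],
  [0, 0, 0, 0, 0, 0],
  [0, 0, 0, 0, 0, 0],
], jaw=0.06)

```text
time: 10.38
position: [0.4445, -0.3965, 0.1964]
tool_rot: [0.815, 0.58, 0.0, -0.0]
ft_force: [0.4, -0.2, 0.1]
grip_width: 0.0547
grip_force: 0.0
```

step_arm([
  [0, 0, 0.03, 0, 0, 0],
  [0, 0, 0.05, 0, 0, 0],
  [0, 0.02, 0.05, 0, 0, 0],
  [-0.005, 0.05, 0.04, 0, 0, 0],
  [-0.006, 0.0625, 0, 0, 0, 0],
  [0, 0, 0, 0, 0, 0],
], jaw=0.087)

```text
time: 11.12
position: [0.4321, -0.2612, 0.3658]
tool_rot: [0.814, 0.581, -0.0, -0.002]
ft_force: [-0.5, -1.3, -0.9]
grip_width: 0.0871
grip_force: 0.0
```

Run:
```python
from h import *
c=camera("scene");W=world(c)
for l in ["cap","mat"]:
    for r in cut_out(l,"scene"):
        p=W[r["region"]&(c["depth"]>0)];print(l,round(r["confidence"],2),np.round(r["extent"]),np.round(np.median(p,0),3),p[:,2].max())
cv2.imwrite("pics/s1.png",cv2.resize(c["pixels"][120:260,380:560],None,fx=4,fy=4))
```

```text
(no output)
```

View pics/s1.png

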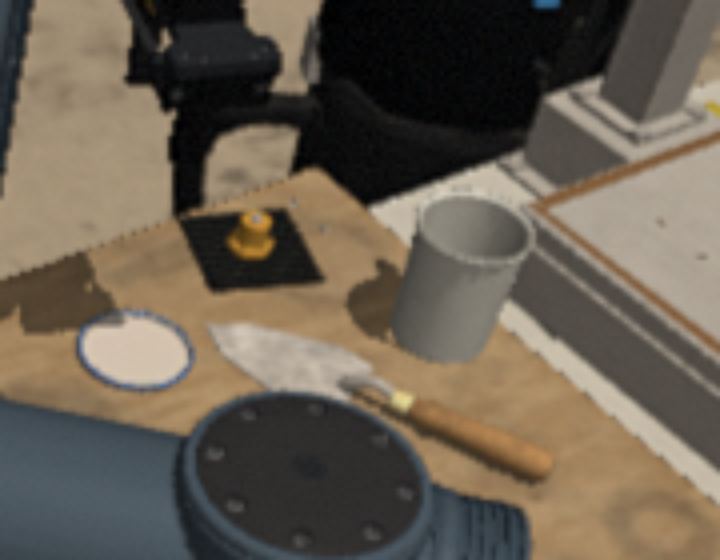

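The cap stands upright in the middle of the mat at crop px (252,235). Next I go back over the stack for the small stone.

step_arm([
  [-0.006, 0.0625, 0, 0, 0, 0],
  [-0.006, 0.0625, 0, 0, 0, 0],
  [-0.006, 0.0625, 0, 0, 0, 0],
  [-0.006, 0.0625, 0, 0, 0, 0],
  [-0.006, 0.0625, 0, 0, 0, 0],
  [-0.006, 0.0625, 0, 0, 0, 0],
  [-0.006, 0.0625, 0, 0, 0, 0],
  [-0.006, 0.04, 0, 0, 0, 0],
  [0, 0, 0, 0, 0, 0],
  [0, 0, 0, 0, 0, 0],
])

```text
time: 12.52
position: [0.3868, 0.2091, 0.3652]
tool_rot: [0.815, 0.579, -0.0, 0.0]
ft_force: [-0.6, -0.3, -0.6]
grip_width: 0.0872
grip_force: 0.0
```

Run:
```python
from h import *
print(get_obs()["position"])
look("w6",["stone_small","ring","dish_small"])
```

```text
[0.38683763 0.20914557 0.36518741]
stone_small 0.78 [308. 198.  56.  61.] z 0.0679 rect [382.1 240.7  45.   44.   24.9] circ [382.3 241.2  23. ]
ring 0.66 [307. 194.  64.  68.] z 0.0539 rect [382.4 241.6  54.3  55.6  22. ] circ [381.9 240.9  28.3]
dish_small 0.2 [303. 186. 138. 125.] z 0.0198 rect [382.9 242.5 111.6 111.5  23.8] circ [374.2 244.   65.8]
```

step_arm([
  [-0.0046, 0.032, 0, 0, 0, 0],
  [0, 0, -0.05, 0, 0, 0],
  [0, 0, -0.04, 0, 0, 0],
  [0, 0, -0.02, 0, 0, 0],
  [0, 0, -0.01, 0, 0, 0],
  [0, 0, 0, 0, 0, 0],
  [0, 0, 0, 0, 0, 0],
])

```text
time: 13.6
position: [0.3817, 0.2416, 0.2463]
tool_rot: [0.815, 0.579, 0.001, 0.0]
ft_force: [-0.5, -0.0, -0.1]
grip_width: 0.0867
grip_force: 0.0
```

step_arm([
  [0, 0, -0.003, 0, 0, 0],
  [0, 0, -0.0025, 0, 0, 0],
  [0, 0, 0, 0, 0, 0],
  [0, 0, 0, 0, 0, 0],
], jaw=0.06)

```text
time: 14.1
position: [0.3812, 0.2418, 0.2401]
tool_rot: [0.815, 0.58, 0.0, 0.0]
ft_force: [-0.1, -0.2, 1.2]
grip_width: 0.0621
grip_force: 0.0
```

step_arm([
  [0, 0, 0, 0, 0, 0],
  [0, 0, 0, 0, 0, 0],
  [0, 0, 0, 0, 0, 0],
  [0, 0, 0, 0, 0, 0],
], jaw=0.038, squeeze=12)

```text
time: 14.6
position: [0.3814, 0.2417, 0.24]
tool_rot: [0.815, 0.58, 0.0, 0.0]
ft_force: [-0.4, 0.3, -0.3]
grip_width: 0.0462
grip_force: 12.0
```

step_arm([
  [0, 0, 0.01, 0, 0, 0],
  [0, 0, 0.03, 0, 0, 0],
  [0, 0, 0.04, 0, 0, 0],
  [0.02, 0.05, 0, 0, 0, 0],
  [0.02, 0.05, 0, 0, 0, 0],
  [0.02, 0.053, 0, 0, 0, 0],
  [0, 0, 0, 0, 0, 0],
  [0, 0, -0.05, 0, 0, 0],
  [0, 0, -0.04, 0, 0, 0],
  [0, 0, -0.02, 0, 0, 0],
  [0, 0, 0, 0, 0, 0],
  [0, 0, 0, 0, 0, 0],
])

```text
time: 16.1
position: [0.4413, 0.3944, 0.211]
tool_rot: [0.815, 0.58, 0.0, 0.0]
ft_force: [0.2, -0.2, -0.3]
grip_width: 0.0462
grip_force: 12.0
```

step_arm([
  [0, 0, -0.008, 0, 0, 0],
  [0, 0, -0.005, 0, 0, 0],
  [0, 0, -0.003, 0, 0, 0],
  [0, 0, -0.002, 0, 0, 0],
  [0, 0, -0.001, 0, 0, 0],
  [0, 0, 0, 0, 0, 0],
  [0, 0, 0, 0, 0, 0],
])

```text
time: 16.98
position: [0.4412, 0.3948, 0.1911]
tool_rot: [0.815, 0.58, 0.0, -0.0]
ft_force: [0.6, 0.2, -0.3]
grip_width: 0.0461
grip_force: 12.0
```

step_arm([
  [0, 0, -0.001, 0, 0, 0],
  [0, 0, -0.0005, 0, 0, 0],
  [0, 0, 0, 0, 0, 0],
])

```text
time: 17.35
position: [0.4412, 0.3947, 0.191]
tool_rot: [0.815, 0.58, 0.0, 0.0]
ft_force: [-2.3, -0.8, 9.7]
grip_width: 0.0462
grip_force: 12.0
```

Contact at about 10 N, so I release.

step_arm([
  [0, 0, 0.0007, 0, 0, 0],
  [0, 0, 0, 0, 0, 0],
  [0, 0, 0, 0, 0, 0],
  [0, 0, 0, 0, 0, 0],
], jaw=0.065)

```text
time: 17.85
position: [0.4412, 0.3947, 0.1899]
tool_rot: [0.815, 0.58, -0.0, -0.0]
ft_force: [-0.7, -0.4, -0.1]
grip_width: 0.0644
grip_force: 0.0
```

step_arm([
  [0, 0, 0.02, 0, 0, 0],
  [0, 0, 0.05, 0, 0, 0],
  [0, 0, 0.05, 0, 0, 0],
  [-0.02, -0.053, 0.04, 0, 0, 0],
  [-0.02, -0.05, 0.015, 0, 0, 0],
  [-0.02, -0.05, 0, 0, 0, 0],
  [0, -0.03, 0, 0, 0, 0],
  [0, 0, 0, 0, 0, 0],
  [0, 0, 0, 0, 0, 0],
], jaw=0.087)

```text
time: 18.98
position: [0.3837, 0.2174, 0.3614]
tool_rot: [0.815, 0.579, 0.001, 0.0]
ft_force: [-0.2, 0.9, 0.2]
grip_width: 0.0872
grip_force: 0.0
```

Run:
```python
from h import *
print(get_obs()["position"])
look("w7",["stone_small","ring","stone_large","dish_small"])
```

```text
[0.38372514 0.217409   0.36141998]
stone_small 0.78 [320.  20.  56.  36.] z 0.0188 rect [436.1 382.7  23.5  44.4  70.7] circ [439.2 391.5  22.3]
ring 0.75 [315. 182.  67.  40.] z 0.0338 rect [399.6 259.1  12.9  49.   45.4] circ [395.1 254.5  24.5]
stone_large 0.67 [313. 188.  73.  49.] z 0.0339 rect [391.6 255.9  28.5  62.6  56.8] circ [383.8 244.   31.3]
stone_large 0.23 [321.  19.  56.  38.] z 0.0188 rect [436.5 382.6  23.5  43.6  70.7] circ [439.6 391.4  21.8]
dish_small 0.91 [324.  24.  88.  48.] z 0.0025 rect [437.  380.4  39.1  68.4  70.7] circ [441.7 393.6  34.2]
```

View pics/w7.png

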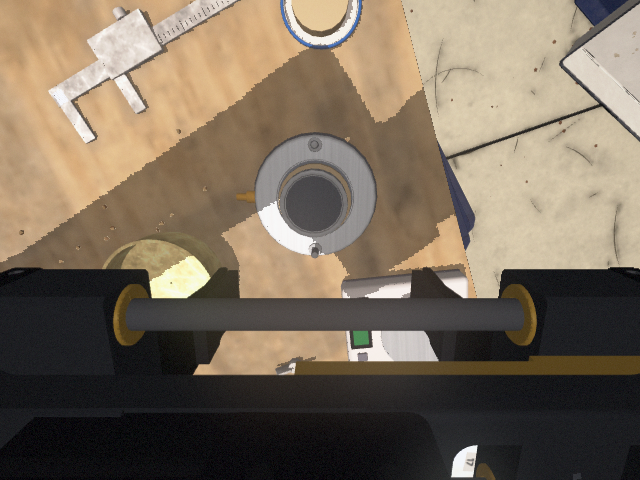

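The small stone lies flat in its dish at px (320,15), top at 18.8 mm. The ring is exposed at (314,200).

step_arm([
  [-0.0015, 0.0235, 0, 0, 0, 0],
  [0, 0, -0.05, 0, 0, 0],
  [0, 0, -0.05, 0, 0, 0],
  [0, 0, -0.022, 0, 0, 0],
  [0, 0, -0.008, 0, 0, 0],
  [0, 0, 0, 0, 0, 0],
  [0, 0, 0, 0, 0, 0],
])

```text
time: 20.1
position: [0.3821, 0.2407, 0.2321]
tool_rot: [0.815, 0.58, 0.001, 0.0]
ft_force: [-0.6, -0.2, 0.8]
grip_width: 0.0868
grip_force: 0.0
```

Run:
```python
from h import *
W=np.load("pics/w7.npz")["W"].reshape(-1,3)
q=W[(abs(W[:,2]-.053)<.003)&(np.hypot(W[:,0]-.382,W[:,1]-.241)<.04)]
print(len(q),cv2.minEnclosingCircle(q[:,:2].astype(np.float32)*1000))
```

```text
3440 ((381.2643737792969, 241.04820251464844), 29.11835289001465)
```

step_arm([
  [-0.0005, 0, -0.006, 0, 0, 0],
  [0, 0, -0.004, 0, 0, 0],
  [0, 0, 0, 0, 0, 0],
], jaw=0.07)

```text
time: 20.48
position: [0.3811, 0.2404, 0.2211]
tool_rot: [0.815, 0.58, -0.0, -0.0]
ft_force: [-0.2, -0.0, 0.4]
grip_width: 0.0712
grip_force: 0.0
```

step_arm([
  [0, 0, 0, 0, 0, 0],
  [0, 0, 0, 0, 0, 0],
  [0, 0, 0, 0, 0, 0],
  [0, 0, 0, 0, 0, 0],
], jaw=0.045, squeeze=35)

```text
time: 20.98
position: [0.3814, 0.2405, 0.2213]
tool_rot: [0.815, 0.58, 0.0, 0.0]
ft_force: [-0.3, -0.5, 0.5]
grip_width: 0.0574
grip_force: 35.0
```

step_arm([
  [0, 0, 0.01, 0, 0, 0],
  [0, 0, 0.03, 0, 0, 0],
  [0, 0, 0.04, 0, 0, 0],
  [0.019, -0.052, 0, 0, 0, 0],
  [0.019, -0.052, 0, 0, 0, 0],
  [0.019, -0.052, 0, 0, 0, 0],
  [0, 0, 0, 0, 0, 0],
  [0, 0, -0.03, 0, 0, 0],
  [0, 0, -0.02, 0, 0, 0],
  [0, 0, 0, 0, 0, 0],
  [0, 0, 0, 0, 0, 0],
])

```text
time: 22.35
position: [0.438, 0.085, 0.2517]
tool_rot: [0.815, 0.58, 0.0, -0.0]
ft_force: [-0.7, 0.4, -2.9]
grip_width: 0.0571
grip_force: 35.0
```

step_arm([
  [0, 0, -0.012, 0, 0, 0],
  [0, 0, -0.006, 0, 0, 0],
  [0, 0, -0.003, 0, 0, 0],
  [0, 0, -0.002, 0, 0, 0],
  [0, 0, -0.001, 0, 0, 0],
  [0, 0, 0, 0, 0, 0],
  [0, 0, 0, 0, 0, 0],
])

```text
time: 23.22
position: [0.4382, 0.0845, 0.2274]
tool_rot: [0.815, 0.58, 0.0, 0.0]
ft_force: [-0.6, 0.6, -2.2]
grip_width: 0.0576
grip_force: 35.0
```

step_arm([
  [0, 0, -0.001, 0, 0, 0],
  [0, 0, -0.0005, 0, 0, 0],
  [0, 0, 0, 0, 0, 0],
])

```text
time: 23.6
position: [0.438, 0.0845, 0.2272]
tool_rot: [0.815, 0.58, 0.0, 0.0]
ft_force: [-2.6, 0.2, 13.0]
grip_width: 0.0572
grip_force: 35.0
```

In contact with the pan, so I release and go back over the cell.

step_arm([
  [0, 0, 0.0005, 0, 0, 0],
  [0, 0, 0, 0, 0, 0],
  [0, 0, 0, 0, 0, 0],
  [0, 0, 0, 0, 0, 0],
], jaw=0.075)

```text
time: 24.1
position: [0.4382, 0.0845, 0.2261]
tool_rot: [0.815, 0.58, -0.0, -0.0]
ft_force: [-0.3, 0.1, 0.6]
grip_width: 0.0742
grip_force: 0.0
```

step_arm([
  [0, 0, 0.02, 0, 0, 0],
  [0, 0, 0.05, 0, 0, 0],
  [0, -0.02, 0.06, 0, 0, 0],
  [0, -0.02, 0, 0, 0, 0],
  [0, 0, 0, 0, 0, 0],
  [0, 0, 0, 0, 0, 0],
], jaw=0.087)

```text
time: 24.85
position: [0.4377, 0.045, 0.3549]
tool_rot: [0.815, 0.579, -0.001, -0.001]
ft_force: [-0.8, -0.1, -0.7]
grip_width: 0.0868
grip_force: 0.0
```

Run:
```python
from h import *
print(get_obs()["position"])
c,W=look("w8",["ring","stone_large","balance"])
q=W.reshape(-1,3)
for z,n,r in ((.0595,(.438,.084),.05),(.034,(.382,.241),.04)):
    p=q[(abs(q[:,2]-z)<.003)&(np.hypot(q[:,0]-n[0],q[:,1]-n[1])<r)]
    print(z,len(p),np.median(p[:,2]),cv2.minEnclosingCircle(p[:,:2].astype(np.float32)*1000))
```

```text
[0.43773422 0.04497567 0.35488992]
ring 0.65 [308. 185.  69.  74.] z 0.0573 rect [438.2  85.4  55.1  54.3  35.3] circ [437.7  85.4  28.2]
stone_large 0.61 [176.  33.  89.  62.] z 0.0337 rect [378.6 230.   43.5  65.4  71. ] circ [381.8 239.8  33. ]
balance 0.65 [300. 184. 151. 125.] z 0.0306 rect [426.3  86.9  99.6 124.6  76.8] circ [426.   86.6  75.7]
0.0595 3417 0.05763969855668266 ((437.9268798828125, 85.06411743164062), 28.99727439880371)
0.034 4417 0.03379812670096044 ((381.32489013671875, 239.84017944335938), 33.33625030517578)
```

View pics/w8.png

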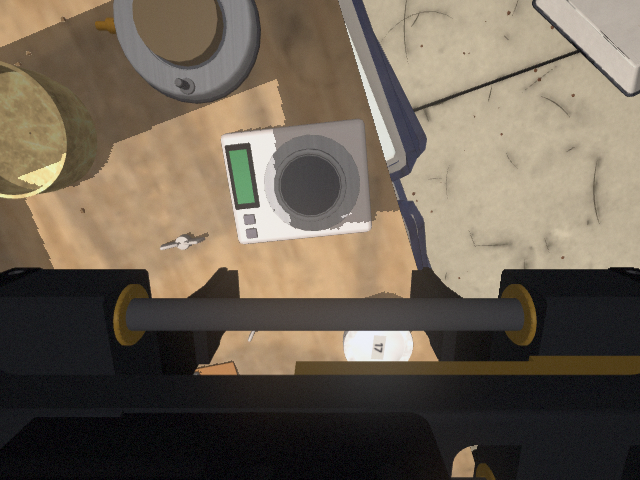

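The ring is centred on the pan at px (310,185). The large stone is at (176,25).

step_arm([
  [-0.014, 0.049, 0, 0, 0, 0],
  [-0.014, 0.049, 0, 0, 0, 0],
  [-0.014, 0.049, 0, 0, 0, 0],
  [-0.0142, 0.0485, 0, 0, 0, 0],
  [0, 0, -0.05, 0, 0, 0],
  [0, 0, -0.05, 0, 0, 0],
  [0, 0, -0.025, 0, 0, 0],
  [0, 0, -0.012, 0, 0, 0],
  [0, 0, 0, 0, 0, 0],
  [0, 0, 0, 0, 0, 0],
])

```text
time: 26.3
position: [0.3823, 0.2404, 0.2193]
tool_rot: [0.815, 0.58, 0.001, 0.0]
ft_force: [-0.2, 0.3, 0.3]
grip_width: 0.087
grip_force: 0.0
```

step_arm([
  [-0.0005, 0, -0.006, 0, 0, 0],
  [0, 0, -0.004, 0, 0, 0],
  [0, 0, -0.002, 0, 0, 0],
  [0, 0, 0, 0, 0, 0],
  [0, 0, 0, 0, 0, 0],
])

```text
time: 26.92
position: [0.3815, 0.2402, 0.2065]
tool_rot: [0.815, 0.58, -0.0, -0.0]
ft_force: [0.6, 0.6, 1.0]
grip_width: 0.0869
grip_force: 0.0
```

step_arm([
  [0, 0, 0, 0, 0, 0],
  [0, 0, 0, 0, 0, 0],
  [0, 0, 0, 0, 0, 0],
  [0, 0, 0, 0, 0, 0],
  [0, 0, 0, 0, 0, 0],
], jaw=0.055, squeeze=18)

```text
time: 27.55
position: [0.3815, 0.2402, 0.2066]
tool_rot: [0.815, 0.58, 0.0, 0.0]
ft_force: [-0.0, -0.7, -0.1]
grip_width: 0.0646
grip_force: 18.0
```

step_arm([
  [0, 0, 0.01, 0, 0, 0],
  [0, 0, 0.04, 0, 0, 0],
  [0, 0, 0.05, 0, 0, 0],
  [0.02, -0.04, 0.03, 0, 0, 0],
  [0.02, -0.06, 0, 0, 0, 0],
  [0.02, -0.06, 0, 0, 0, 0],
  [0, -0.06, 0, 0, 0, 0],
  [0, -0.06, 0, 0, 0, 0],
  [-0.02, -0.06, 0, 0, 0, 0],
  [0, -0.05, 0, 0, 0, 0],
  [0, 0, 0, 0, 0, 0],
  [0, 0, 0, 0, 0, 0],
])

```text
time: 29.05
position: [0.4206, -0.1473, 0.3366]
tool_rot: [0.815, 0.579, -0.0, -0.001]
ft_force: [0.8, 1.1, -1.6]
grip_width: 0.0643
grip_force: 18.0
```

Run:
```python
from h import *
print(get_obs()["position"])
look("w9",["dish_large","stone_large"])
```

```text
[ 0.42061945 -0.14725517  0.33664757]
dish_large 0.83 [321. 353.  58.  13.] z 0.0057 rect [ 368.4 -274.6    7.6   44.3   63.7] circ [ 369.8 -271.7   22.2]
stone_large 0.94 [324. 286. 137. 128.] z 0.164 rect [ 4.211e+02 -1.456e+02  6.190e+01  6.520e+01  2.000e-01] circ [ 420.1 -145.9   32.9]
```

step_arm([
  [-0.017, -0.047, 0, 0, 0, 0],
  [-0.017, -0.047, 0, 0, 0, 0],
  [0, 0, 0, 0, 0, 0],
  [0, 0, -0.05, 0, 0, 0],
  [0, 0, -0.05, 0, 0, 0],
  [0, 0, -0.025, 0, 0, 0],
  [0, 0, 0, 0, 0, 0],
  [0, 0, 0, 0, 0, 0],
])

```text
time: 30.2
position: [0.3878, -0.2409, 0.2123]
tool_rot: [0.814, 0.58, 0.0, 0.0]
ft_force: [0.1, -0.3, -1.4]
grip_width: 0.0647
grip_force: 18.0
```

step_arm([
  [-0.001, -0.0005, -0.01, 0, 0, 0],
  [0, 0, -0.005, 0, 0, 0],
  [0, 0, -0.003, 0, 0, 0],
  [0, 0, -0.002, 0, 0, 0],
  [0, 0, 0, 0, 0, 0],
  [0, 0, 0, 0, 0, 0],
])

```text
time: 30.95
position: [0.3862, -0.2423, 0.1916]
tool_rot: [0.815, 0.58, -0.0, 0.0]
ft_force: [-0.5, 0.2, -0.5]
grip_width: 0.0647
grip_force: 18.0
```

step_arm([
  [0, 0, -0.0005, 0, 0, 0],
  [0, 0, -0.0005, 0, 0, 0],
  [0, 0, 0, 0, 0, 0],
])

```text
time: 31.32
position: [0.3861, -0.2421, 0.1915]
tool_rot: [0.815, 0.58, 0.0, 0.0]
ft_force: [-1.9, 0.2, 9.7]
grip_width: 0.0646
grip_force: 18.0
```

step_arm([
  [0, 0, 0.0005, 0, 0, 0],
  [0, 0, 0, 0, 0, 0],
  [0, 0, 0, 0, 0, 0],
  [0, 0, 0, 0, 0, 0],
], jaw=0.083)

```text
time: 31.82
position: [0.3863, -0.2422, 0.1909]
tool_rot: [0.815, 0.58, -0.0, -0.0]
ft_force: [0.1, 0.3, 1.2]
grip_width: 0.0825
grip_force: 0.0
```

step_arm([
  [0, 0, 0.01, 0, 0, 0],
  [0, 0, 0.05, 0, 0, 0],
  [0, 0, 0.05, 0, 0, 0],
  [0.02, -0.05, 0.05, 0, 0, 0],
  [0, -0.03, 0, 0, 0, 0],
  [0, 0, 0, 0, 0, 0],
  [0, 0, 0, 0, 0, 0],
])

```text
time: 32.7
position: [0.4025, -0.3135, 0.3432]
tool_rot: [0.815, 0.579, 0.0, -0.002]
ft_force: [0.2, 0.6, -0.2]
grip_width: 0.0828
grip_force: 0.0
```

Run:
```python
from h import *
o=get_obs();print(o["position"],o["ft_force"])
look("w10",["dish_large","stone_large","mat","cap"])
```

```text
[ 0.40252367 -0.31354703  0.34320272] [ 0.23158448  0.56774788 -0.24069824]
dish_large 0.95 [281. 150. 102. 101.] z 0.0026 rect [ 386.7 -240.    86.    85.6   40.7] circ [ 386.8 -239.8   43.6]
stone_large 0.78 [281. 152.  74.  75.] z 0.0189 rect [ 385.9 -241.3   62.8   62.7   24.9] circ [ 386.2 -241.5   32. ]
stone_large 0.45 [283. 149. 103. 100.] z 0.0026 rect [ 386.5 -239.7   86.    85.8    9.6] circ [ 386.7 -239.8   43.8]
mat 0.67 [397. 271. 101.  59.] z 0.0039 rect [ 450.8 -380.6   60.9   95.6   71.3] circ [ 450.5 -379.9   54.8]
cap 0.82 [391. 285.  33.  30.] z 0.0193 rect [ 441.2 -387.8   30.7   17.9   19.9] circ [ 442.7 -392.3   15.4]
```

View pics/w10.png

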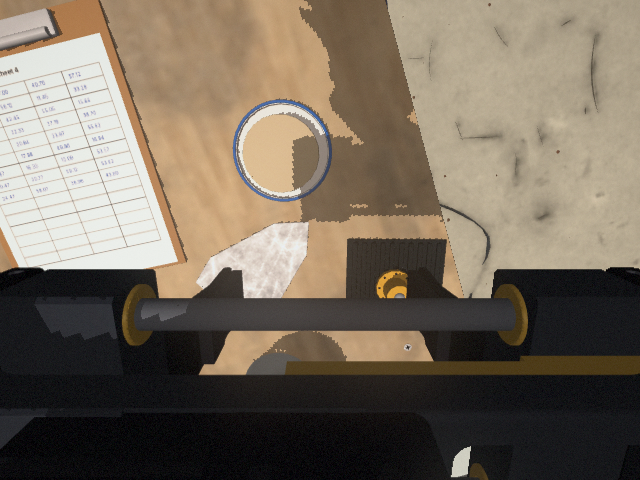

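The large stone lies flat in its dish at px (281,152), about 2 mm off centre, and the cap stands on the mat at (393,285). The arm is clear, so I hand in.

```bash
python3 -c "
from rig import hand_in
print(hand_in())"
```

```text
the job is handed in; nothing more can be done
None
```

The cell is stripped and handed in at about 33 s, with all four parts on their places, level and let go; the hand-in gave no verdict back.

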